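# Calibrate the bench scale with the large weight and a stylus

### The job

Calibrate the craft table's bench scale: take the large knob weight out of the wooden weight block, set it down without dropping it, upright in the middle of the scale's round pan, and let go of it. Then take the ball stylus from the tool stand, reach its ball tip through the round hole in the scale's sloped front panel and press the recessed calibration button right down, keeping it down for a couple of seconds. Finish like that, with the stylus still in the gripper holding the button down and the weight still on the pan; leave the two smaller weights, the awl and the varnish bottle alone.

Things in the scene. Friction and masses are not known exactly. Their poses are not given: they have to be found in the camera images.
- scale: White bench scale fixed to the table, 230 (its x) x 165 (its y) x 72 mm high. Origin under its middle at table height; its front, with the sloped panel, looks along its -x; z up. The housing behind the panel (x from -25 to +115 mm) is 61 mm high. The panel, with display and three flat keys, rises at 0.35 rad from 28 mm height at the front edge (x = -115 mm) to 61 mm.
- pan_centre (a point): Centre of the top face of the scale's round steel pan (110 mm across, 72 mm above the table, standing 11 mm above the housing, flat).
- recess_mouth (a point): Centre of the mouth of the one round hole in the sloped panel, 12 mm across, level with the panel's surface. The point's z axis is the panel's outward normal and the hole's axis (0.35 rad from vertical, leaning to the scale's front). The calibration button lies 9 mm below the mouth along this axis, out of reach of a finger.
- cal_top (a point): Centre of the top face of the black calibration button (flat, 11 mm across) inside the hole; moves with the button, z axis along the hole's axis, outward.
- cal (a joint): Travel of the calibration button into the hole, m: 0 released, 0.004 fully down. A spring pushes it back: about 1.5 N to start, about 5 N fully down.
- weight_block: Wooden block fixed to the table, 150 (its x) x 62 (its y) x 35 mm high, holding three steel knob weights in a row along its x, large to small towards +x, each standing in a round bore 15 mm deep and about 1.5 mm wider all round. Origin under its middle at table height.
- weight_large_mid (a point): Large steel knob weight (500 g): upright cylinder 38 mm across, 44 mm high, with a neck and a 22 mm knob on top, 64 mm high in all. The point is on its axis 32 mm above its flat foot; z up along the weight. It stands in the block 45 mm to the -x side of the block's origin, foot 20 mm above the table, so that 29 mm of the cylinder and the knob stand clear of the block.
- weight_medium_mid (a point): Medium steel weight (200 g), 28 mm across, 48 mm high in all, in the block next to the large one, 53 mm from it axis to axis. Point half-way up. To be left alone.
- weight_small_mid (a point): Small steel weight (100 g), 22 mm across, 40 mm high in all, in the last bore of the block. Point half-way up. To be left alone.
- tool_stand: Wooden tool stand fixed to the table, 150 (its x) x 55 (its y) x 55 mm high, with three upright 9 mm bores in a row along its x, 50 mm apart, the middle one empty. The stylus and the awl stand in the outer ones, either way round. Origin under its middle at table height.
- stylus_handle (a point): Ball stylus, 140 mm long, 30-40 g, upright in the tool stand, tip down: straight round wooden handle 12 mm across, 95 mm long, then a steel shaft 4 mm thick, 45 mm long, ending in a 6 mm ball. The point is on its axis at mid-handle, 92.5 mm from the end of the ball, 47.5 mm from the top; z points away from the tip. The handle's lower end rests on the stand's top, the shaft hangs in the bore.
- awl_handle (a point): Awl with a shorter, pear-shaped wooden handle up to 26 mm thick and 65 mm long, standing in the other outer bore of the tool stand. Point on its axis 35 mm above the stand's top. To be left alone.
- varnish_mid (a point): Nail-varnish bottle standing on the table near the scale: glass 30 x 24 x 36 mm with a black tapered cap, 70 mm high. Point half-way up. To be left alone.
There are look-alikes about, which are no part of the job. What is shaped like the part that bears weight_large_mid but green is not meant.

How it is judged:
By the outcome, as a careful person would: the job done as asked, in the order asked, and still so for the second after the job is handed in, while the arm keeps its last pose, push and grip.
It also fails if it takes over 67 s, if anything falls off the work surface, if the arm or the gripper's body presses on something with over 40 N, if the wrist force passes 120 N, or if a joint passes its speed limit or range.

### The arm

A 6-joint arm with a two-finger parallel gripper is mounted at the origin on the work surface. World frame = base frame: x ahead of the robot, y to its left, z up, the work surface at z = 0. Lengths are in m, angles in rad, forces in N, time in s.
With the tool pointing down it reaches from about 0.275 to 0.75 m from the base axis. Payload 10.2 kg.
Tool frame: the origin (TCP) lies midway between the tips of the shut fingers; the grasp point (between the pads) lies 19 mm behind it; z points along the fingers, y is the direction in which the jaws open and shut (so a half turn about z gives the same grasp; the last joint's range is limited). The gripper opens to 85 mm and grips with 20 to 120 N. Pads are 22 mm wide; open, the fingers measure 114 mm over their backs; the gripper's body (76 mm by 85 mm) begins 54 mm behind the grasp point. The pads swing forward as they close: fully open they stand 13 mm farther back than shut.
Start: joints at [0.958, 0.313, 1.498, -0, 1.331, -0.223], TCP at [0.2, 0.486, 0.231] pointing down, gripper open.
Joint ranges: [-2.94, 2.94], [-0.97, 2.17], [0.19, 2.56], [-1.23, 4.37], [0.02, 3.11], [-2.88, 2.88]. Speed limits (rad/s): [2.39, 2.39, 3.01, 3.14, 3.14, 3.14].

### API

Orientations are given as a rotation vector (axis times angle).
In Python, from rig import bot gives the robot as it stands.
- The arm moves only by the shell command python3 -m pendant 'ROWS'. ROWS is JSON, a list that holds one entry, the list of rows, each a list of 7 numbers: the finger opening in mm, from 0 to 85.4, then the shift along the tool's x, y, z in mm, then the turn, a rotation vector about the tool's x, y, z in degrees. In form: [[[gripper, tx, ty, tz, rx, ry, rz], ...]]. A call has 1 to 10 rows; each row shifts and turns the pose as measured when the row begins, along the tool's axes as they then stand; what a row does not reach is not made up. A row lasts 1/8 s, in which the tool goes at most 62.5 mm and 10.7 degrees, less where a joint would pass 70% of its speed; a pose out of reach is approached as far as the arm can. A call with a gripper value outside its range is refused whole. The fingers move at their own pace and stop on an object; the grip force is fixed at half the most. Time passes only in rows, so rows that do not move let the fingers close. It gives the time, the measured TCP pose, the force and the opening at its end, in the units of the state.
- bot.get_obs(): the state, without advancing time (a new reading comes with each control period).
- bot.capture(name): name is "side" or "top"; returns the picture (384x512x3 uint8, red, green, blue); there is no depth.
- bot.camera_model(name): a dict with "vfov" (degrees; the focal length in pixels is half the picture's height over the tangent of half this angle, whatever the lens; pixels are square), "cx", "cy" (the principal point, pixels), "k1" (the pictures are not rectified: a ray, as slopes to the right and down, at radius r is drawn at 1 + k1 r^2 times it, then the intrinsics apply), "R" (3x3) and "t" (3): a world point X has camera coordinates R X + t. Camera axes: x right, y down, z forward; pixel columns grow to the right and rows downward; lengths in m; the calibration is good to about 2 mm. A picture is of the moment at which its call begins. camera_model takes no time and is no camera call.
- bot.sign_off(): hands the job in, once; it reports no verdict.
The state is a dict: "time": time; "joint_pos": joint angles; "joint_velocities": joint speeds; "effort": joint torques, N m; "position": TCP position; "tcp_rot": TCP orientation; "contact_force": force on the tool from outside, world axes, zero at the start; "torque": the same for the moment, N m; "grip_width": opening from 0.0 (shut) to 1.0 (fully open).
Only numpy, scipy, OpenCV 4.12 (cv2) and the standard library are available. Lean on these libraries where they do the work, as an engineer would, in place of code of your own. Each camera call takes 0.05 s, during which the arm holds its last target.

## Working session

There is one attempt and no reset: what is moved stays moved. The work goes in short steps, Python scripts to look and compute and a shell command to move; the robot and the scene stay as the last step left them, time stands still between calls to the robot, and variables do not carry over. Pictures are saved under pics/ and viewed, and the job is handed in when it is done.

```bash
mkdir -p pics; ls
python3 - <<'E'
from rig import bot
import cv2
for n in("side","top"):
    m=bot.camera_model(n);print(n,m)
    cv2.imwrite(f"pics/{n}0.png",cv2.cvtColor(bot.capture(n),cv2.COLOR_RGB2BGR))
print(bot.get_obs())
E
```

```text
pics
side {'vfov': 45.20337675815823, 'cx': 255.67135568127622, 'cy': 195.09725838680367, 'k1': -0.005572739983085909, 'R': array([[ 0.97360524, -0.2281532 ,  0.00624217],
       [-0.1224582 , -0.5452583 , -0.82927521],
       [ 0.19260538,  0.80662228, -0.55880557]]), 't': array([-0.45862201,  0.11888533,  1.13853299])}
top {'vfov': 54.685105953869176, 'cx': 247.8354566845917, 'cy': 196.54078150891854, 'k1': -0.12349103064515211, 'R': array([[ 0.0268011 , -0.99952636,  0.01512475],
       [-0.99390045, -0.02826328, -0.10659777],
       [ 0.10697476, -0.01217556, -0.99418718]]), 't': array([-0.01017605,  0.49894158,  1.08394264])}
{'time': 0.1, 'joint_pos': array([ 9.57614071e-01,  3.13391712e-01,  1.49836561e+00,  9.53511730e-06,
        1.33096200e+00, -2.23378545e-01]), 'joint_velocities': array([ 3.04981779e-05,  4.59148198e-04, -2.68056695e-03,  5.03361114e-04,
       -1.50048223e-03, -3.78592711e-04]), 'effort': array([ 3.98897217e-03, -4.12900937e+01, -2.60144162e+01, -1.79006797e-04,
        2.96013939e-03,  9.48852448e-05]), 'position': array([0.19937141, 0.48543114, 0.23079179]), 'tcp_rot': array([-6.08346181e-01, -3.08165350e+00,  1.61104894e-03]), 'contact_force': array([-0.4278822 ,  0.16063129, -0.08493963]), 'torque': array([-0.00723784, -0.01554966, -0.01525196]), 'grip_width': 1.0031633837689657}
```

View pics/side0.png

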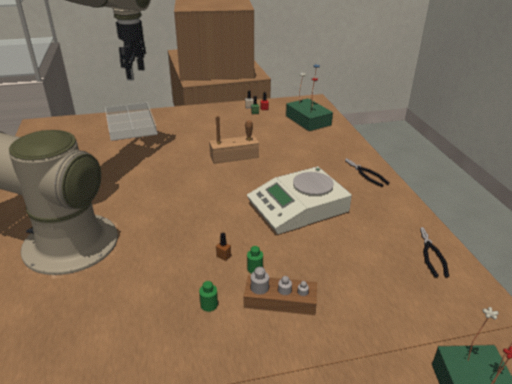

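View pics/top0.png

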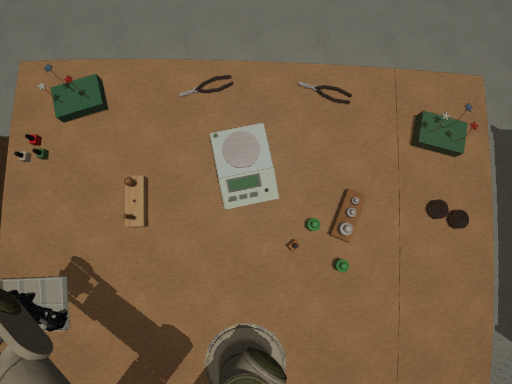

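Candidates for the large weight, in top-view pixels: the steel one in the block (346,229), a green look-alike (313,224) and another green look-alike (342,265). I choose the steel one in the block. For the stylus, the candidates are the two tools in the stand, at (130,217) and (129,181), and the thin straight handle is the stylus. I'll check both in crops.

```bash
cat > h.py <<'E'
import numpy as np, cv2
from rig import bot
def K(m):
    f=192/np.tan(np.radians(m['vfov']/2)); return f
def proj(n,X):
    m=bot.camera_model(n); X=np.atleast_2d(X); c=X@m['R'].T+m['t']
    s=c[:,:2]/c[:,2:]; r2=(s**2).sum(1,keepdims=True)
    return s*(1+m['k1']*r2)*K(m)+[m['cx'],m['cy']]
def ray(n,p):
    m=bot.camera_model(n); d=(np.array(p,float)-[m['cx'],m['cy']])/K(m); s=d.copy()
    for _ in range(20): s=d/(1+m['k1']*(s@s))
    v=m['R'].T@np.array([s[0],s[1],1]); return -m['R'].T@m['t'], v/np.linalg.norm(v)
def atz(n,p,z):
    o,v=ray(n,p); return o+v*(z-o[2])/v[2]
def tri(pt,ps):
    A=np.zeros((3,3));b=np.zeros(3);L=[]
    for n,p in(("top",pt),("side",ps)):
        o,v=ray(n,p);P=np.eye(3)-np.outer(v,v);A+=P;b+=P@o;L.append((o,v))
    x=np.linalg.solve(A,b); return x,[np.linalg.norm(np.cross(x-o,v)) for o,v in L]
def cap(n,f):
    im=cv2.cvtColor(bot.capture(n),cv2.COLOR_RGB2BGR); cv2.imwrite(f"pics/{f}.png",im); return im
def crop(im,x,y,w,h,s,f):
    c=cv2.resize(im[y:y+h,x:x+w],None,fx=s,fy=s,interpolation=cv2.INTER_CUBIC)
    cv2.imwrite(f"pics/{f}.png",c)
E
python3 - <<'E'
from h import *
t=cv2.imread("pics/top0.png");s=cv2.imread("pics/side0.png")
A=[(t,280,180,100,75),(s,190,230,133,100),(t,100,160,100,75),(s,190,105,100,75),(t,200,115,100,100),(s,235,160,125,75)]
rows=[]
for i,(im,x,y,w,h) in enumerate(A):
    crop(im,x,y,w,h,[8,6,8,8,6,6][i],f"c{i}")
E
```

```text
(no output)
```

View pics/c0.png

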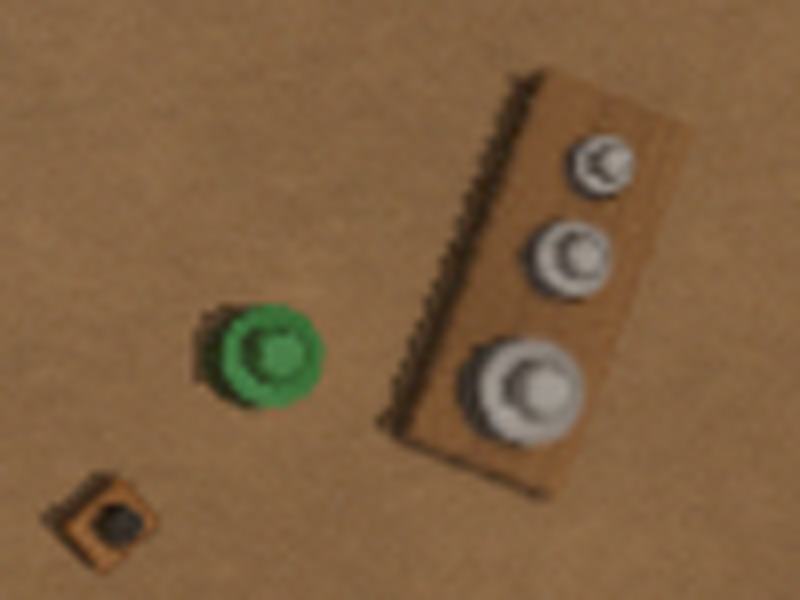

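View pics/c1.png

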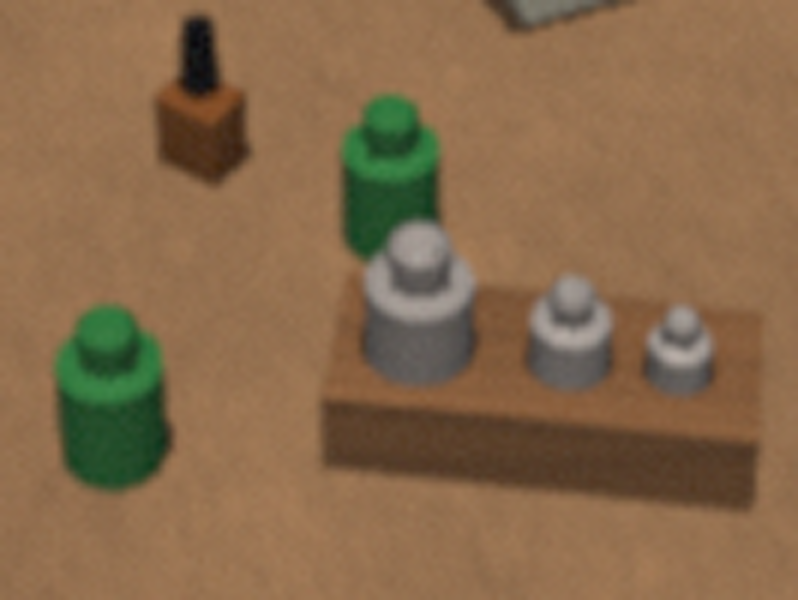

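View pics/c2.png

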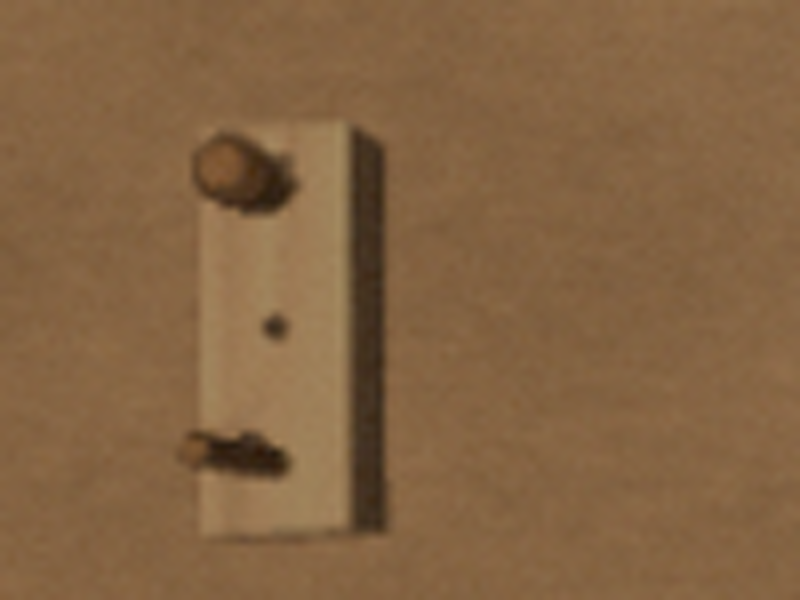

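View pics/c3.png

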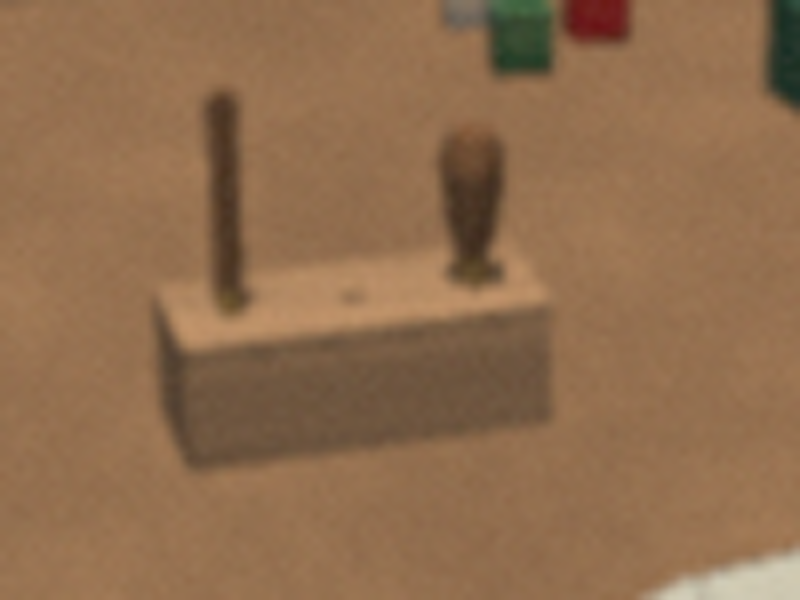

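View pics/c4.png

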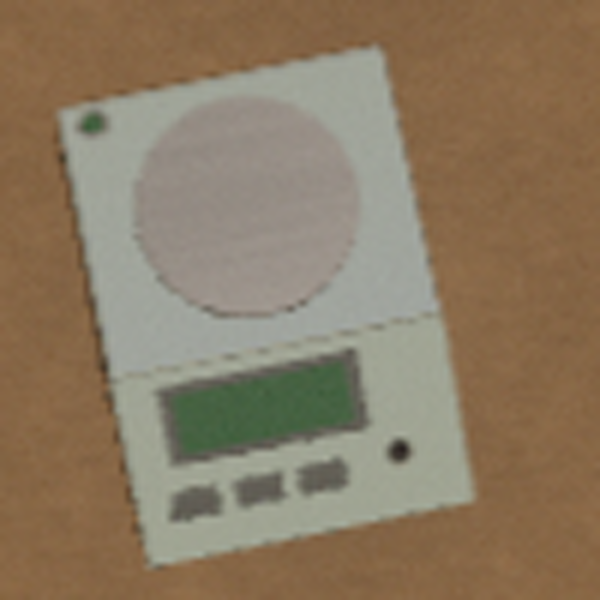

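View pics/c5.png

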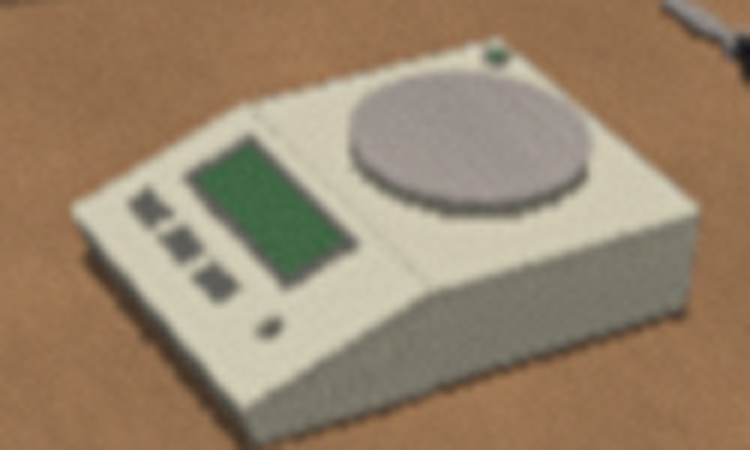

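```bash
cat > fit.py <<'E'
from h import *
from scipy.optimize import least_squares
def px(c,o,s): return (np.array(c,float)+.5)/s-.5+np.array(o)
def fit(obs,x0):
    # obs: (cam, local xyz mm, pixel)
    def w(p,l):
        c,s=np.cos(p[2]),np.sin(p[2]); l=np.array(l)/1e3
        return np.array([p[0]+c*l[0]-s*l[1],p[1]+s*l[0]+c*l[1],l[2]])
    def f(p): return np.concatenate([(proj(n,w(p,l))[0]-q) for n,l,q in obs])
    r=least_squares(f,x0); return r.x,f(r.x).reshape(-1,2),w
T=lambda l,c:("top",l,px(c,(200,115),6)); S=lambda l,c:("side",l,px(c,(235,160),6))
obs=[T((115,82.5,61),(60,110)),T((115,-82.5,61),(382,45)),T((-115,82.5,28),(150,568)),T((-115,-82.5,28),(475,500)),
S((-115,82.5,28),(72,210)),S((-25,82.5,61),(250,103)),S((115,82.5,61),(500,38)),S((115,-82.5,61),(697,210)),S((-25,-82.5,61),(430,292)),S((-115,-82.5,28),(245,405))]
print("scale");
for sel in(obs,obs[:4],obs[4:]):
    p,r,w=fit(sel,[.5,0,.2]); print(p.round(4)); print(r.round(1).tolist())
pan=tri(px((247,207),(200,115),6),px((469,137),(235,160),6));print("pan",pan, atz("top",px((247,207),(200,115),6),.072),atz("side",px((469,137),(235,160),6),.072))
hole=tri(px((399,451),(200,115),6),px((269,327),(235,160),6));print("hole",hole)
p,_,_=fit(obs,[.5,0,.2])
def loc(X):
    c,s=np.cos(p[2]),np.sin(p[2]);d=X[:2]-p[:2];return (np.array([c*d[0]+s*d[1],-s*d[0]+c*d[1],X[2]])*1e3).round(1)
print(loc(pan[0]),loc(hole[0]))
print("block")
B=lambda l,c:("top",l,px(c,(280,180),8)); b=lambda l,c:("side",l,px(c,(190,230),6))
obs=[B((75,31,35),(545,68)),B((75,-31,35),(693,125)),B((-75,-31,35),(555,497)),B((-75,31,35),(405,432)),
b((-75,-31,35),(325,400)),b((75,-31,35),(758,437)),b((75,31,35),(762,315)),b((-45,0,84),(420,232)),b((-75,-31,0),(325,466)),b((75,-31,0),(752,507))]
for sel in(obs,obs[:4],obs[4:]):
    p,r,w=fit(sel,[.4,-.25,-.4]); print(p.round(4),w(p,(-45,0,52)).round(4),w(p,(8,0,40)).round(4)); print(r.round(1).tolist())
print("knob tri",tri(px((545,390),(280,180),8),px((419,238),(190,230),6)))
print("greens",atz("top",px((278,352),(280,180),8),.064), atz("side",px((390,105),(190,230),6),.064),atz("top",(342,265),.064))
print("stand")
B=lambda l,c:("top",l,px(c,(100,160),8)); b=lambda l,c:("side",l,px(c,(190,105),8))
obs=[B((-75,27.5,55),(203,125)),B((-75,-27.5,55),(348,122)),B((75,-27.5,55),(352,532)),B((75,27.5,55),(203,537)),B((0,0,55),(275,327)),
b((75,27.5,55),(157,293)),b((75,-27.5,55),(187,350)),b((-75,-27.5,55),(548,300)),b((-75,27.5,55),(515,247)),b((0,0,55),(352,296)),b((75,-27.5,0),(192,466)),b((-75,-27.5,0),(548,422))]
for sel in(obs,obs[:5],obs[5:]):
    p,r,w=fit(sel,[.45,.3,3.14]); print(p.round(4),w(p,(50,0,102.5)).round(4)); print(r.round(1).tolist())
print("stylus top",tri(px((193,451),(100,160),8),px((220,95),(190,105),8)))
E
python3 fit.py
```

```text
scale
[0.5914 0.0184 0.2295]
[[-0.8, -1.0], [-0.0, -0.8], [-0.3, -0.6], [-0.3, -0.3], [-0.6, 0.4], [-1.1, 0.6], [-0.2, 0.3], [1.0, 0.3], [-0.0, 0.1], [-1.0, 1.2]]
[0.5894 0.0173 0.2311]
[[-0.5, -0.3], [0.2, -0.2], [0.2, 0.1], [0.1, 0.3]]
[0.593  0.0207 0.2279]
[[-0.1, -0.2], [-0.7, 0.0], [0.1, -0.1], [1.2, -0.2], [0.3, -0.5], [-0.7, 0.6]]
pan (array([0.63389039, 0.02822782, 0.07212405]), [np.float64(0.0013200651322047925), np.float64(0.0013200651322047678)]) [0.63259846 0.02852609 0.072     ] [0.63538935 0.02854882 0.072     ]
hole (array([ 0.52025465, -0.04991722,  0.04084745]), [np.float64(0.0009912999577725563), np.float64(0.0009912999577723538)])
[43.6 -0.1 72.1] [-84.8 -50.4  40.8]
block
[ 0.4547 -0.297  -0.3566] [ 0.4125 -0.2813  0.052 ] [ 0.4622 -0.2998  0.04  ]
[[-0.8, -1.1], [-0.5, -0.6], [-0.3, -0.7], [-0.6, -0.2], [-0.8, -0.3], [0.2, 0.8], [0.1, -0.6], [-0.1, 1.1], [-0.7, 0.5], [-0.1, 0.9]]
[ 0.4528 -0.2988 -0.3638] [ 0.4107 -0.2828  0.052 ] [ 0.4603 -0.3016  0.04  ]
[[-0.1, -0.5], [0.2, 0.2], [0.1, -0.0], [-0.2, 0.3]]
[ 0.4555 -0.2959 -0.3548] [ 0.4133 -0.2803  0.052 ] [ 
[... 251 characters left out ...]
-0.19004618  0.064     ] [ 0.42407469 -0.18805202  0.064     ] [ 0.30448979 -0.27240225  0.064     ]
stand
[0.4776 0.3349 3.149 ] [0.4276 0.3346 0.1025]
[[20.4, -0.7], [-15.9, -0.7], [-19.1, -1.1], [18.0, -1.3], [0.9, -0.9], [2.7, 7.8], [-3.8, -7.3], [-3.4, -5.8], [4.8, 8.5], [0.3, 0.9], [-3.6, -6.8], [-3.5, -6.2]]
[0.4749 0.3376 3.1968] [0.425  0.3348 0.1025]
[[18.3, -0.3], [-18.1, 0.7], [-18.9, 0.2], [18.3, -0.8], [0.0, 0.0]]
[0.478  0.3269 3.0503] [0.4282 0.3315 0.1025]
[[2.1, 7.9], [-2.7, -7.3], [-1.5, -3.8], [5.1, 10.8], [0.8, 2.0], [-2.5, -6.8], [-1.6, -4.1]]
stylus top (array([0.42590765, 0.33466416, 0.14975563]), [np.float64(0.0015801550957182818), np.float64(0.0015801550957182783)])
```

The crops confirm the choices. The large steel weight is in the block at c0 (545,390), and both green copies stand outside the block. The thin straight stylus is at the near end of the stand, c2 (193,451), and the pear-shaped awl is at the far end. The hole is in the panel at c4 (399,451). The knob triangulates to z = 85.6 mm (should be 84), the pan to 72.1 mm, the hole to 40.8 mm and the stylus top to 149.8 mm (should be 150), so all of them agree with the given sizes.

```bash
cat > d.py <<'E'
from h import *
from scipy.spatial.transform import Rotation as Ro
def target(yaw,n=None):
    """tool y along yaw(deg), z down (or z=-n)"""
    z=np.array([0,0,-1.]) if n is None else -np.array(n)
    y=np.array([np.cos(np.radians(yaw)),np.sin(np.radians(yaw)),0]); y-=z*(y@z); y/=np.linalg.norm(y)
    return Ro.from_matrix(np.c_[np.cross(y,z),y,z])
def delta(pos,R=None):
    o=bot.get_obs();C=Ro.from_rotvec(o['tcp_rot'])
    dp=C.inv().apply(np.array(pos)-o['position'])*1e3
    dr=np.zeros(3) if R is None else np.degrees((C.inv()*R).as_rotvec())
    print("t",o['time'],"pos",o['position'].round(4),"F",o['contact_force'].round(2),"g",round(o['grip_width'],3)," d_mm",dp.round(1),"d_deg",dr.round(2))
E
python3 - <<'E'
from d import *
delta([.4115,-.2820,.20],target(69.3))
E
```

```text
t 0.1 pos [0.1994 0.4854 0.2308] F [-0.43  0.16 -0.08] g 1.003  d_mm [-487.9 -629.2   31.4] d_deg [-0.06 -0.02 -1.63]
```

```bash
python3 -m pendant '[[[66,-34,-44,0,0,0,0],[66,-34,-44,0,0,0,0],[66,-34,-44,0,0,0,0],[66,-34,-44,0,0,0,0],[66,-34,-44,0,0,0,0],[66,-34,-44,0,0,0,0],[66,-34,-44,0,0,0,0],[66,-34,-44,0,0,0,0],[66,-34,-44,0,0,0,0],[66,-34,-44,0,0,0,0]]]'
python3 - <<'E'
from d import *
delta([.4115,-.2820,.20],target(69.3)); print(bot.get_obs()['joint_pos'].round(2))
E
```

```text
time: 1.35
position: [0.3489, -0.0648, 0.2301]
tcp_rot: [0.598, 3.083, -0.004]
contact_force: [1.6, 1.1, 0.9]
grip_width: 0.775
t 1.35 pos [ 0.3489 -0.0648  0.2301] F [1.58 1.07 0.89] g 0.775  d_mm [-139.2 -177.9   30.8] d_deg [-0.15  0.09 -1.27]
[-0.52 -0.08  1.94 -0.    1.27 -1.7 ]
```

```bash
python3 -m pendant '[[[66,-35,-44,7,0,0,0],[66,-35,-44,7,0,0,0],[66,-35,-44,7,0,0,0],[66,-30,-40,7,0,0,-1.3],[66,0,0,0,0,0,0]]]'
python3 - <<'E'
from d import *
delta([.4115,-.2820,.12],target(69.3))
E
```

```text
time: 1.98
position: [0.4099, -0.2854, 0.2003]
tcp_rot: [0.571, 3.089, -0.002]
contact_force: [-0.5, 0.5, 0.1]
grip_width: 0.775
t 1.975 pos [ 0.4099 -0.2854  0.2003] F [-0.54  0.46  0.14] g 0.775  d_mm [-0.3  3.8 80.3] d_deg [-0.07  0.02 -0.25]
```

Move down to just above the knob, then look.

```bash
python3 -m pendant '[[[66,0,2,30,0,0,0],[66,0,2,30,0,0,0],[66,0,0,25,0,0,0],[66,0,0,0,0,0,0]]]'
python3 - <<'E'
from d import *
delta([.4115,-.2820,.039],target(69.3))
a=cap("top","top1");b=cap("side","side1")
crop(a,295,170,100,100,6,"t1");crop(b,200,190,133,133,4.5,"s1")
o=bot.get_obs();print(proj("top",o['position']),proj("side",o['position']))
E
```

```text
time: 2.48
position: [0.4108, -0.2788, 0.1134]
tcp_rot: [-0.57, -3.089, 0.0]
contact_force: [-0.4, -0.3, 1.0]
grip_width: 0.771
t 2.475 pos [ 0.4108 -0.2788  0.1134] F [-0.41 -0.27  1.  ] g 0.771  d_mm [-1.8 -2.7 74.4] d_deg [-0.01 -0.03 -0.22]
[[349.90088215 227.38740412]] [[259.06239996 257.48105208]]
```

View pics/t1.png

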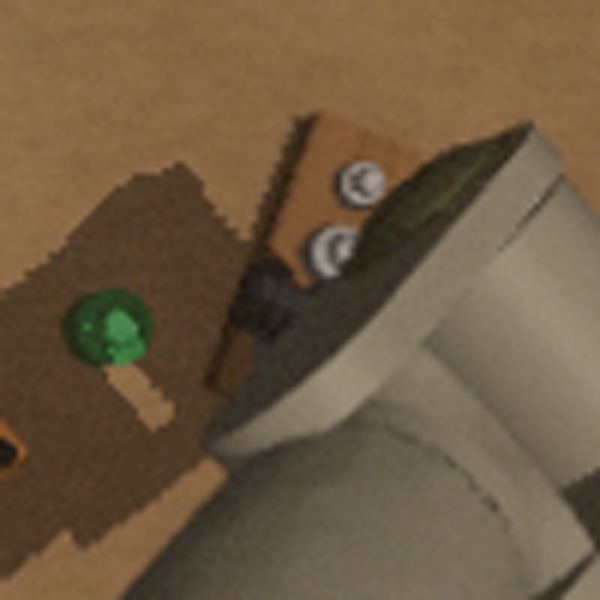

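View pics/s1.png

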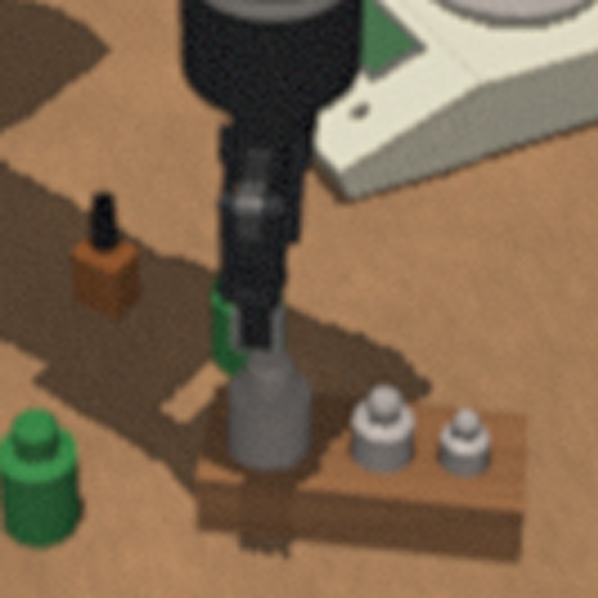

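The side crop shows the fingers above the steel weight, about 1 to 2 px left of its axis, which matches the computed 1.8 mm. I'll correct that and descend.

```bash
python3 -m pendant '[[[66,-2,-2.5,20,0,0,0],[66,0,0,20,0,0,0],[66,0,0,20,0,0,0],[66,0,0,11,0,0,0],[66,0,0,0,0,0,0]]]'
python3 - <<'E'
from d import *
delta([.4115,-.2820,.039],target(69.3))
E
```

```text
time: 3.2
position: [0.4159, -0.2854, 0.0493]
tcp_rot: [0.567, 3.077, -0.016]
contact_force: [-0.2, -0.5, 0.4]
grip_width: 0.769
t 3.2 pos [ 0.4159 -0.2854  0.0493] F [-0.19 -0.46  0.41] g 0.769  d_mm [ 5.5  1.6 10.3] d_deg [-0.43  0.8  -0.16]
```

```bash
python3 -m pendant '[[[66,4.5,1.5,6,-0.4,0.8,0],[66,0,0,0,0,0,0]]]'
python3 - <<'E'
from d import *
delta([.4115,-.2820,.039],target(69.3))
E
```

```text
time: 3.45
position: [0.4126, -0.2827, 0.0443]
tcp_rot: [0.569, 3.089, -0.002]
contact_force: [-0.0, 0.5, -0.2]
grip_width: 0.771
t 3.45 pos [ 0.4126 -0.2827  0.0443] F [-0.04  0.52 -0.16] g 0.771  d_mm [1.3 0.3 5.3] d_deg [-0.06  0.07 -0.16]
```

```bash
python3 -m pendant '[[[66,1,0,5,0,0,0],[66,0,0,0,0,0,0],[36,0,0,0,0,0,0],[36,0,0,0,0,0,0],[36,0,0,0,0,0,0],[36,0,0,0,0,0,0]]]'
python3 - <<'E'
from d import *
delta([.4115,-.2820,.039],target(69.3))
E
```

```text
time: 4.2
position: [0.4119, -0.2824, 0.0399]
tcp_rot: [0.569, 3.088, -0.002]
contact_force: [0.0, -0.5, 1.1]
grip_width: 0.429
t 4.2 pos [ 0.4119 -0.2824  0.0399] F [ 0.01 -0.53  1.13] g 0.429  d_mm [0.6 0.2 0.9] d_deg [-0.07  0.12 -0.17]
```

```bash
python3 -m pendant '[[[0,0,0,0,0,0,0],[0,0,0,0,0,0,0],[0,0,0,0,0,0,0]]]'
python3 - <<'E'
from d import *
b=cap("side","side2");crop(b,200,190,133,133,4.5,"s2")
E
```

```text
time: 4.58
position: [0.4119, -0.2824, 0.04]
tcp_rot: [0.569, 3.088, -0.002]
contact_force: [-0.4, -0.1, -0.7]
grip_width: 0.422
```

View pics/s2.png

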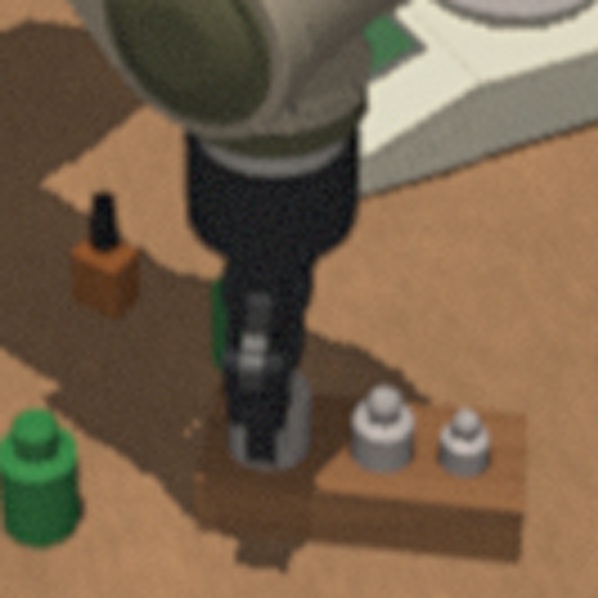

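Gripped: the opening is held at about 36 mm even though I commanded 0. Lifting slowly out of the bore.

```bash
python3 -m pendant '[[[0,0,0,-8,0,0,0],[0,0,0,-8,0,0,0],[0,0,0,-10,0,0,0],[0,0,0,-20,0,0,0],[0,0,0,-40,0,0,0],[0,0,0,-40,0,0,0],[0,0,0,0,0,0,0]]]'
python3 - <<'E'
from d import *
delta([.634,.0285,.17],target(69.3))
b=cap("side","side3");crop(b,180,150,160,133,4.5,"s3")
E
```

```text
time: 5.5
position: [0.411, -0.2815, 0.1711]
tcp_rot: [0.569, 3.09, -0.001]
contact_force: [0.3, -0.2, -5.8]
grip_width: 0.43
t 5.5 pos [ 0.411  -0.2815  0.1711] F [ 0.27 -0.25 -5.77] g 0.43  d_mm [-98.  369.1   1. ] d_deg [-0.02  0.01 -0.16]
```

View pics/s3.png

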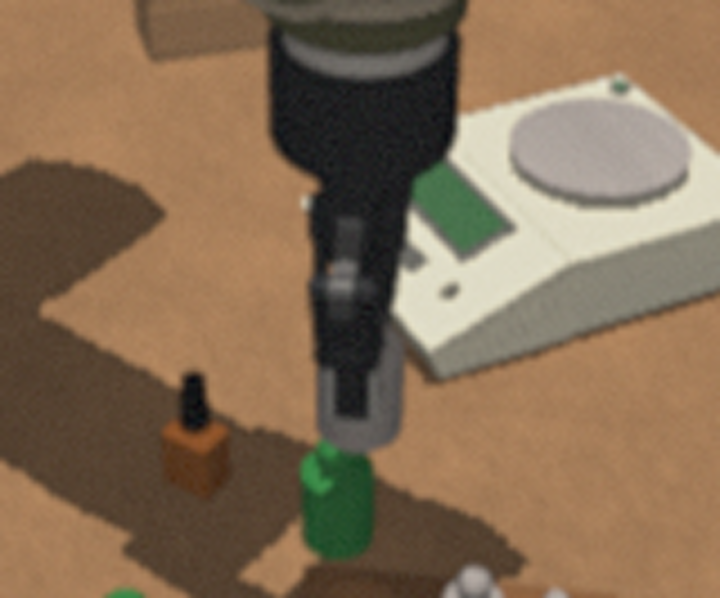

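The weight is in the gripper, upright and clear of the block (5.8 N). Carrying it over the pan.

```bash
python3 -m pendant '[[[0,-6,22,0,0,0,0],[0,-12,45,0,0,0,0],[0,-12,45,0,0,0,0],[0,-12,45,0,0,0,0],[0,-12,45,0,0,0,0],[0,-12,45,0,0,0,0],[0,-12,45,0,0,0,0],[0,-12,45,0,0,0,0],[0,-5,20,0,0,0,0],[0,0,0,0,0,0,0]]]'
python3 - <<'E'
from d import *
delta([.634,.0285,.12],target(69.3))
E
```

```text
time: 6.8
position: [0.625, 0.0313, 0.1464]
tcp_rot: [-0.566, -3.053, -0.012]
contact_force: [-0.9, 0.0, -4.9]
grip_width: 0.423
t 6.8 pos [0.625  0.0313 0.1464] F [-0.9   0.02 -4.89] g 0.423  d_mm [-10.4   0.6  26.1] d_deg [ 0.06 -2.15 -0.32]
```

```bash
python3 -m pendant '[[[0,-8,0,0,0,-2.1,-0.3],[0,0,0,0,0,0,0]]]'
python3 - <<'E'
from d import *
delta([.634,.0285,.12],target(69.3))
E
python3 -m pendant '[[[0,0,0,7,0,0,0],[0,0,0,7,0,0,0],[0,0,0,0,0,0,0]]]'
python3 - <<'E'
from d import *
delta([.634,.0285,.092],target(69.3))
E
```

```text
time: 7.05
position: [0.6307, 0.0275, 0.1426]
tcp_rot: [-0.565, -3.084, -0.001]
contact_force: [0.2, -0.4, -4.9]
grip_width: 0.425
t 7.05 pos [0.6307 0.0275 0.1426] F [ 0.17 -0.4  -4.86] g 0.425  d_mm [-2.9  2.2 22.6] d_deg [-0.04 -0.35 -0.05]
time: 7.42
position: [0.6292, 0.0264, 0.1262]
tcp_rot: [-0.567, -3.08, -0.001]
contact_force: [-0.1, 0.4, -5.3]
grip_width: 0.424
t 7.425 pos [0.6292 0.0264 0.1262] F [-0.09  0.45 -5.32] g 0.424  d_mm [-4.1  3.7 34.1] d_deg [-0.09 -0.58 -0.15]
```

```bash
python3 -m pendant '[[[0,-5,3.5,10,0,-0.6,0],[0,0,0,8,0,0,0],[0,0,0,0,0,0,0]]]'
python3 - <<'E'
from d import *
delta([.634,.0285,.092],target(69.3))
a=cap("top","top4");b=cap("side","side4")
crop(a,190,100,120,120,5,"t4");crop(b,240,130,133,100,6,"s4")
o=bot.get_obs();f=o['position']+[0,0,-.020];print(proj("side",f),proj("side",[.634,.0285,.072]))
E
```

```text
time: 7.8
position: [0.6354, 0.028, 0.1066]
tcp_rot: [0.568, 3.089, -0.003]
contact_force: [-0.2, 0.0, -4.5]
grip_width: 0.42
t 7.8 pos [0.6354 0.028  0.1066] F [-0.2   0.03 -4.5 ] g 0.42  d_mm [ 1.5 -0.  14.6] d_deg [-0.09  0.04 -0.15]
[[313.37817382 177.61771338]] [[312.26660627 182.48649228]]
```

View pics/s4.png

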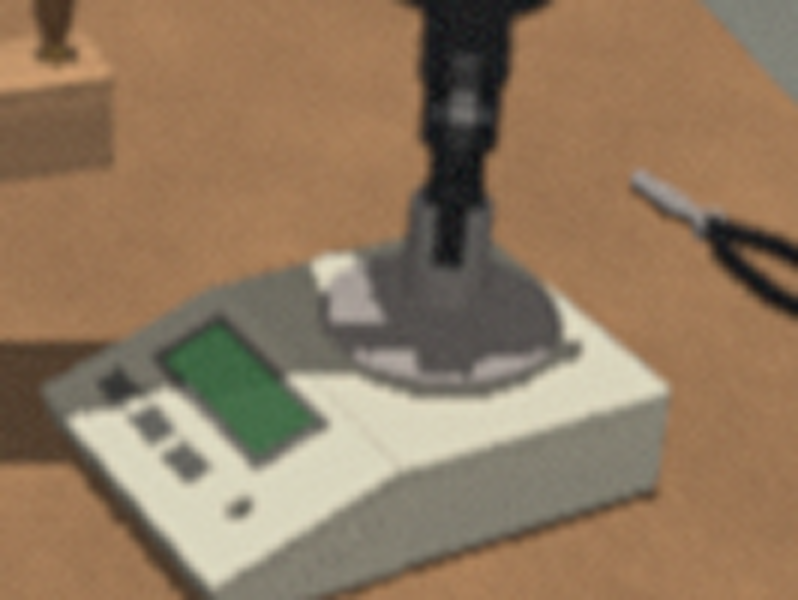

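View pics/t4.png

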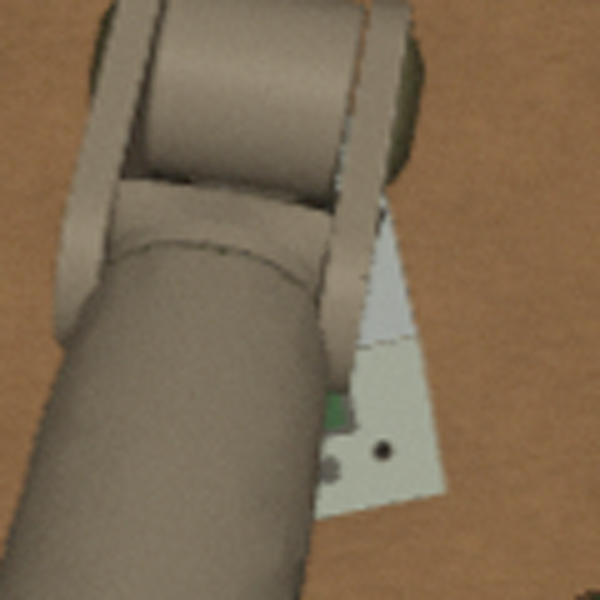

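The side crop shows the weight hanging upright about 1.5 px (3 mm) to the right of the pan's middle, at crop column 452 against 442. I'll correct by about 2.5 mm and lower slowly.

```bash
python3 -m pendant '[[[0,3,0,5,0,0,0],[0,0,0,4,0,0,0],[0,0,0,0,0,0,0]]]'
python3 - <<'E'
from d import *
delta([.633,.0285,.092],target(69.3))
E
```

```text
time: 8.28
position: [0.6329, 0.0291, 0.0984]
tcp_rot: [0.568, 3.087, -0.002]
contact_force: [0.2, 0.5, -5.0]
grip_width: 0.421
t 8.275 pos [0.6329 0.0291 0.0984] F [ 0.21  0.49 -4.99] g 0.421  d_mm [-0.3 -0.5  6.4] d_deg [-0.06  0.16 -0.15]
```

```bash
python3 -m pendant '[[[0,0,0,3,0,0,0],[0,0,0,2,0,0,0],[0,0,0,0,0,0,0]]]';python3 -m pendant '[[[0,0,0,1,0,0,0],[0,0,0,0,0,0,0]]]'
python3 - <<'E'
from d import *
delta([.633,.0285,.092],target(69.3))
E
```

```text
time: 8.65
position: [0.633, 0.029, 0.0932]
tcp_rot: [0.568, 3.087, -0.002]
contact_force: [-0.2, -0.2, -4.1]
grip_width: 0.423
time: 8.9
position: [0.6331, 0.029, 0.0923]
tcp_rot: [0.568, 3.087, -0.002]
contact_force: [-0.1, -0.4, -4.3]
grip_width: 0.423
t 8.9 pos [0.6331 0.029  0.0923] F [-0.06 -0.4  -4.35] g 0.423  d_mm [-0.1 -0.5  0.3] d_deg [-0.05  0.2  -0.15]
```

```bash
python3 -m pendant '[[[0,0,0,0.7,0,0,0],[0,0,0,0,0,0,0]]]';python3 -m pendant '[[[0,0,0,0.6,0,0,0],[0,0,0,0,0,0,0]]]'
```

```text
time: 9.15
position: [0.6333, 0.029, 0.0921]
tcp_rot: [0.568, 3.086, -0.002]
contact_force: [-0.6, -0.0, -5.2]
grip_width: 0.422
time: 9.4
position: [0.6334, 0.029, 0.0921]
tcp_rot: [0.568, 3.085, -0.002]
contact_force: [-0.2, 0.1, -3.4]
grip_width: 0.423
```

```bash
python3 -m pendant '[[[0,0,0,1,0,0,0],[0,0,0,0,0,0,0]]]';python3 -m pendant '[[[0,0,0,1,0,0,0],[0,0,0,0,0,0,0]]]'
```

```text
time: 9.65
position: [0.6334, 0.0289, 0.0921]
tcp_rot: [0.567, 3.085, -0.003]
contact_force: [-1.4, -0.2, -3.3]
grip_width: 0.418
time: 9.9
position: [0.6335, 0.029, 0.092]
tcp_rot: [0.567, 3.084, -0.003]
contact_force: [-1.8, 0.6, -3.0]
grip_width: 0.421
```

```bash
python3 -m pendant '[[[0,0,0,2,0,0,0]]]';python3 -m pendant '[[[0,0,0,2,0,0,0]]]'
python3 - <<'E'
from d import *
delta([.633,.0285,.092],target(69.3))
b=cap("side","side5");crop(b,240,130,133,100,6,"s5")
E
```

```text
time: 10.02
position: [0.6337, 0.0289, 0.0919]
tcp_rot: [0.567, 3.084, -0.003]
contact_force: [-11.6, 0.2, 23.0]
grip_width: 0.423
time: 10.15
position: [0.6337, 0.0289, 0.092]
tcp_rot: [0.566, 3.083, -0.004]
contact_force: [-10.9, 0.3, 16.3]
grip_width: 0.425
t 10.15 pos [0.6337 0.0289 0.092 ] F [-10.85   0.25  16.33] g 0.425  d_mm [ 0.5 -0.6 -0. ] d_deg [-0.05  0.42 -0.11]
```

View pics/s5.png

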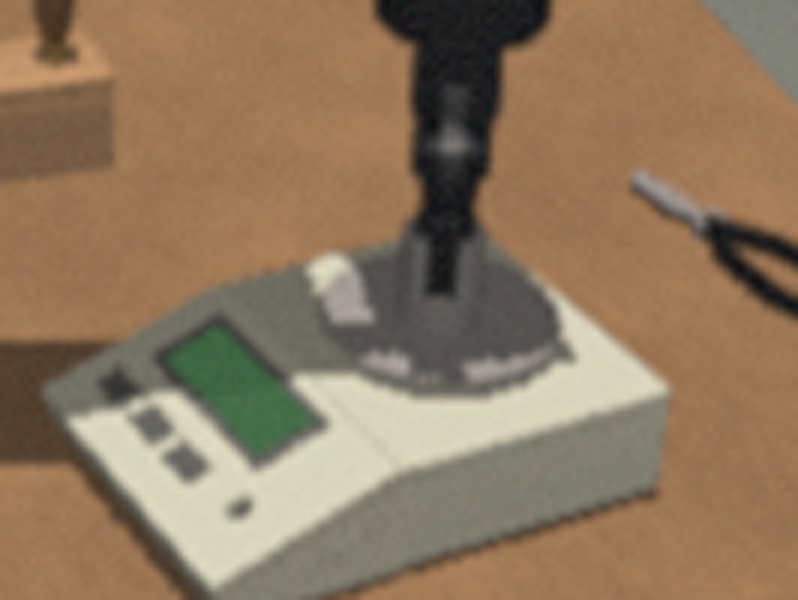

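The weight stands on the pan, centred at column 443 against 442. Height held at 92.0 mm as predicted, and the downward push was met with a reaction. I'll relax the push and release.

```bash
python3 -m pendant '[[[0,0,0,0,0,0,0],[42,0,0,0,0,0,0],[50,0,0,0,0,0,0],[60,0,0,0,0,0,0],[66,0,0,0,0,0,0],[66,0,0,-15,0,0.4,0],[66,0,0,-25,0,0,0],[66,0,0,-40,0,0,0],[66,0,0,-30,0,0,0],[66,0,0,0,0,0,0]]]'
python3 - <<'E'
from d import *
delta([.427,.3345,.23],target(69.3))
b=cap("side","side6");crop(b,240,130,133,100,6,"s6")
E
```

```text
time: 11.45
position: [0.6342, 0.0289, 0.2043]
tcp_rot: [0.568, 3.088, -0.001]
contact_force: [-0.7, 0.6, 1.0]
grip_width: 0.772
t 11.45 pos [0.6342 0.0289 0.2043] F [-0.7   0.64  1.01] g 0.772  d_mm [302.3 211.9 -26.2] d_deg [-0.02  0.09 -0.13]
```

View pics/s6.png

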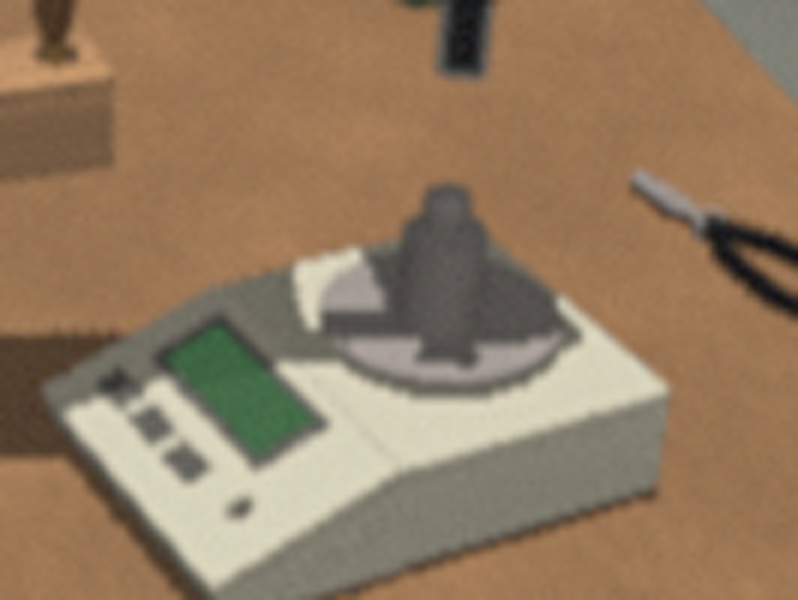

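The weight stands upright and centred on the pan, released. On to the stylus, turning the jaws to the scale's y direction on the way.

```bash
python3 -m pendant '[[[60,44,30,-5,0,0,0],[60,44,30,-5,0,0,0],[60,44,30,-5,0,0,0],[60,44,30,-5,0,0,0],[60,44,30,-5,0,0,0],[60,44,30,0,0,0,0],[60,32,22,0,0,0,0],[60,0,0,0,0,0,0]]]'
python3 - <<'E'
from d import *
delta([.427,.3345,.23],target(103.15))
E
```

```text
time: 12.5
position: [0.4185, 0.3304, 0.2157]
tcp_rot: [-0.567, -3.069, 0.012]
contact_force: [1.2, -1.1, -0.6]
grip_width: 0.702
t 12.5 pos [0.4185 0.3304 0.2157] F [ 1.18 -1.08 -0.64] g 0.702  d_mm [ -6.2   6.7 -14.5] d_deg [ -0.31  -1.23 -34.09]
```

```bash
python3 -m pendant '[[[60,-4,5,0,0,-1.2,-8],[60,0,0,0,0,0,-9],[60,0,0,0,0,0,-9],[60,0,0,0,0,0,-8],[60,0,0,0,0,0,0]]]'
python3 - <<'E'
from d import *
delta([.427,.3345,.17],target(103.15))
a=cap("top","top7");b=cap("side","side7")
crop(a,80,140,120,120,5,"t7");crop(b,170,60,133,120,5,"s7")
o=bot.get_obs();print(proj("top",o['position']),proj("side",o['position']))
E
```

```text
time: 13.12
position: [0.4252, 0.3293, 0.2091]
tcp_rot: [0.378, -3.108, 0.023]
contact_force: [0.7, -0.5, 0.3]
grip_width: 0.702
t 13.125 pos [0.4252 0.3293 0.2091] F [ 0.7  -0.51  0.33] g 0.702  d_mm [-3.4  5.1 39. ] d_deg [-0.76 -0.72  0.72]
[[118.32092171 214.3730216 ]] [[215.73563979  98.59943235]]
```

View pics/s7.png

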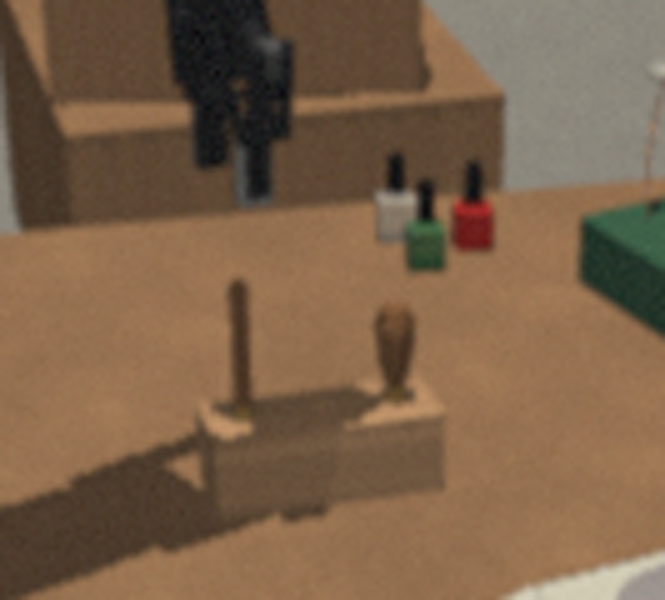

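View pics/t7.png

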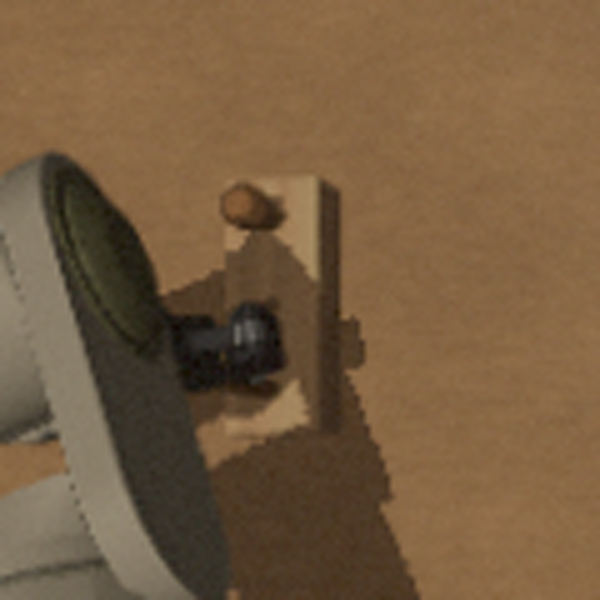

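Fingers straddle the stylus in both views, with the side-crop finger midpoint at about column 233 and the stylus at 238. I'll refit the stand with the corner labels corrected, then lower in small corrections.

```bash
sed -i '/^print("stand")/,$ s/\((-\?75\),27.5/\1,XX/g; /^print("stand")/,$ s/,-27.5,/,27.5,/g; s/,XX,/,-27.5,/g' fit.py; python3 fit.py | sed -n '/stand/,$p'
python3 -m pendant '[[[60,-3.5,4,18,-0.7,-0.7,0.7],[60,0,0,20,0,0,0],[60,0,0,0,0,0,0]]]'
python3 - <<'E'
from d import *
delta([.427,.3345,.13],target(103.15))
E
```

```text
stand
[0.4766 0.3382 3.2045] [0.4267 0.3351 0.1025]
[[-0.3, -0.2], [-0.2, -0.5], [-0.4, -0.9], [-0.2, -0.9], [-0.2, -0.5], [-0.7, 0.0], [-0.8, 0.7], [0.2, 0.8], [-0.6, -0.1], [-0.3, 0.4], [-0.6, 1.6], [0.1, 0.6]]
[0.4748 0.3373 3.2042] [0.4249 0.3342 0.1025]
[[-0.1, 0.4], [0.1, 0.1], [-0.1, -0.2], [0.0, -0.3], [0.1, 0.1]]
[0.4787 0.3421 3.1994] [0.4287 0.3392 0.1025]
[[-0.3, -0.7], [-0.4, 0.0], [0.6, 0.2], [-0.2, -0.6], [0.1, -0.2], [-0.3, 0.9], [0.4, 0.0]]
stylus top (array([0.42590765, 0.33466416, 0.14975563]), [np.float64(0.0015801550957182818), np.float64(0.0015801550957182783)])
time: 13.6
position: [0.428, 0.3334, 0.17]
tcp_rot: [-0.345, 3.122, -0.001]
contact_force: [0.3, -0.1, -0.7]
grip_width: 0.703
t 13.6 pos [0.428  0.3334 0.17  ] F [ 0.25 -0.05 -0.74] g 0.703  d_mm [ 0.8  1.4 40. ] d_deg [-0.04  0.01 -0.55]
```

```bash
python3 -m pendant '[[[60,1,1.4,20,0,0,0],[60,0,0,20,0,0,0],[60,0,0,20,0,0,0],[60,0,0,0,0,0,0]]]'
python3 - <<'E'
from d import *
delta([.427,.3345,.0835],target(103.15))
E
```

```text
time: 14.1
position: [0.4287, 0.3348, 0.1119]
tcp_rot: [-0.335, 3.119, 0.001]
contact_force: [-0.6, 0.2, -0.0]
grip_width: 0.704
t 14.1 pos [0.4287 0.3348 0.1119] F [-0.57  0.25 -0.02] g 0.704  d_mm [ 1.9  0.1 28.4] d_deg [ 0.01  0.29 -0.88]
```

```bash
python3 -m pendant '[[[60,1.5,0,15,0,0.3,-0.8],[60,0.5,0,13,0,0,0],[60,0,0,0,0,0,0]]]'
python3 - <<'E'
from d import *
delta([.427,.3345,.0835],target(103.15))
E
```

```text
time: 14.48
position: [0.4276, 0.3347, 0.084]
tcp_rot: [-0.357, 3.119, 0.002]
contact_force: [0.1, 0.2, 0.1]
grip_width: 0.703
t 14.475 pos [0.4276 0.3347 0.084 ] F [0.11 0.24 0.06] g 0.703  d_mm [ 0.7 -0.1  0.5] d_deg [ 0.05  0.13 -0.09]
```

```bash
python3 -m pendant '[[[0,0,0,0,0,0,0],[0,0,0,0,0,0,0],[0,0,0,0,0,0,0],[0,0,0,0,0,0,0],[0,0,0,0,0,0,0],[0,0,0,0,0,0,0],[0,0,0,0,0,0,0]]]'
python3 - <<'E'
from d import *
delta([.427,.3345,.0835],target(103.15))
E
```

```text
time: 15.35
position: [0.4281, 0.3351, 0.085]
tcp_rot: [-0.357, 3.117, 0.003]
contact_force: [0.6, -0.6, -0.5]
grip_width: 0.122
t 15.35 pos [0.4281 0.3351 0.085 ] F [ 0.63 -0.62 -0.46] g 0.122  d_mm [ 1.2 -0.3  1.5] d_deg [ 0.08  0.23 -0.1 ]
```

```bash
python3 -m pendant '[[[0,0,0,-10,0,0,0],[0,0,0,-15,0,0,0],[0,0,0,-20,0,0,0],[0,0,0,-25,0,0,0],[0,0,0,-30,0,0,0],[0,0,0,-20,0,0,0],[0,0,0,0,0,0,0]]]'
python3 - <<'E'
from d import *
delta([.427,.3345,.2],target(103.15))
b=cap("side","side8");a=cap("top","top8")
crop(b,160,40,133,120,5,"s8");crop(a,60,140,120,120,5,"t8")
E
```

```text
time: 16.23
position: [0.428, 0.3348, 0.2153]
tcp_rot: [-0.356, 3.112, 0.005]
contact_force: [-1.1, -0.5, -0.8]
grip_width: 0.117
t 16.225 pos [0.428  0.3348 0.2153] F [-1.09 -0.5  -0.83] g 0.117  d_mm [ 1.2 -0.1 15.3] d_deg [ 0.11  0.54 -0.09]
```

View pics/s8.png

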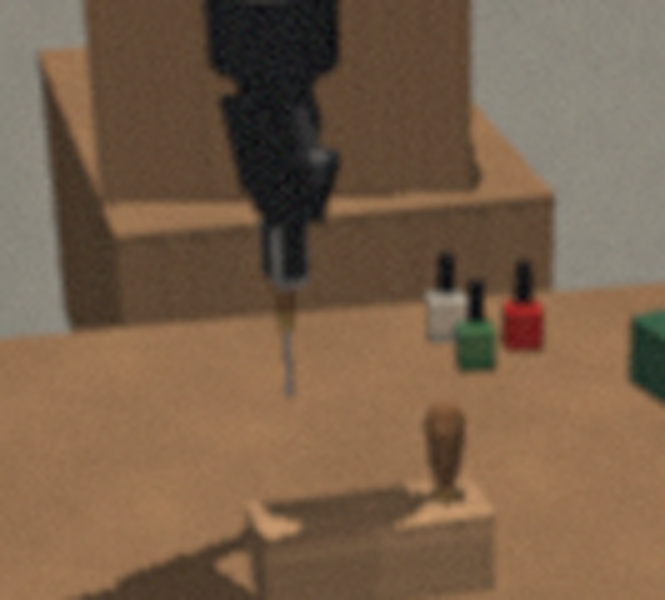

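View pics/t8.png

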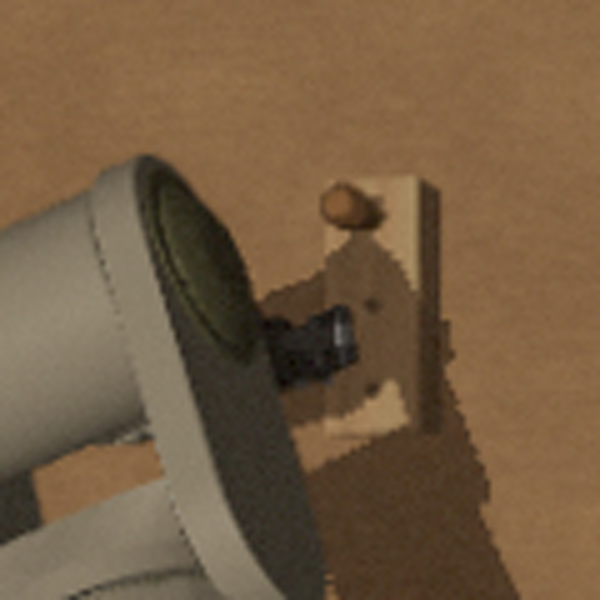

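The stylus is held straight below the fingers, tip at side-crop (290,395), and the awl is untouched. Next I'll locate the hole within each camera's own fit of the scale, so the camera bias cancels.

```bash
cat > hole.py <<'E'
import io,contextlib
with contextlib.redirect_stdout(io.StringIO()):
    exec(open('fit.py').read().split('print("block")')[0])
from scipy.optimize import brentq
def panel(nm,p,pixel):
    o,v=ray(nm,pixel); c,s=np.cos(p[2]),np.sin(p[2])
    L=lambda X:np.array([c*(X[0]-p[0])+s*(X[1]-p[1]),-s*(X[0]-p[0])+c*(X[1]-p[1]),X[2]])
    g=lambda t:(lambda l:l[2]-(.028+(l[0]+.115)*np.tan(.35)))(L(o+t*v))
    return L(o+brentq(g,.3,3)*v)*1e3
pt,ps=px((399,451),(200,115),6),px((269,327),(235,160),6)
p0,_,w=fit(obs,[.5,0,.2]);pT,_,_=fit(obs[:4],[.5,0,.2]);pS,_,_=fit(obs[4:],[.5,0,.2])
E
python3 - <<'E'
from hole import *
print(panel("top",pT,pt),panel("side",pS,ps)); print(panel("top",p0,pt),panel("side",p0,ps))
l=(-85,-50,38.95); M=w(p0,l);print("mouth",M,proj("top",M),pt,proj("side",M),ps)
E
```

```text
[-83.50733312 -49.30690395  39.49572079] [-84.63161795 -50.56815172  39.08532479]
[-85.47589155 -50.12228237  38.77714087] [-83.00616782 -49.22899859  39.67866041]
mouth [ 0.51997421 -0.04961558  0.03895   ] [[266.01370461 189.59492933]] [266.08333333 189.75      ] [[278.86694096 214.67680976]] [279.41666667 214.08333333]
```

Run:
```python
from d import *
n=np.array([-.3338,-.0780,.9394]);M=np.array([.5202,-.0496,.0392])
delta(M+.160*n,target(103.15,n))
```

```text
t 16.325 pos [0.4274 0.3344 0.2132] F [-0.36  0.99 -0.45] g 0.12  d_mm [  51.3 -395.2   22.9] d_deg [  0.05 -19.71  -0.11]
```

```bash
python3 -m pendant '[[[0,3,-25,0,0,0,0],[0,6,-48,0,0,0,0],[0,6,-48,0,0,0,0],[0,6,-48,0,0,0,0],[0,6,-48,0,0,0,0],[0,6,-48,0,0,0,0],[0,6,-48,0,0,0,0],[0,6,-48,0,0,0,0],[0,3,-25,0,0,0,0],[0,0,0,0,0,0,0]]]'
python3 - <<'E'
from d import *
n=np.array([-.3338,-.0780,.9394]);M=np.array([.5202,-.0496,.0392])
delta(M+.160*n,target(103.15,n)); print(bot.get_obs()['joint_pos'].round(2))
E
```

```text
time: 17.58
position: [0.4644, -0.0644, 0.203]
tcp_rot: [0.357, -3.11, -0.007]
contact_force: [-0.0, 1.0, 0.2]
grip_width: 0.124
t 17.575 pos [ 0.4644 -0.0644  0.203 ] F [-0.01  1.03  0.21] g 0.124  d_mm [-3.   1.7 13.5] d_deg [  0.3  -20.65  -0.09]
[-0.39  0.22  1.69 -0.    1.24 -2.19]
```

```bash
python3 -m pendant '[[[0,-1,1,3,0,-7,0],[0,0,0,0,0,-7,0],[0,0,0,0,0,-6.5,0],[0,0,0,0,0,0,0]]]'
python3 - <<'E'
from d import *
n=np.array([-.3338,-.0780,.9394]);M=np.array([.5202,-.0496,.0392])
delta(M+.115*n,target(103.15,n)); print(bot.get_obs()['joint_pos'].round(2))
E
```

```text
time: 18.08
position: [0.4638, -0.0591, 0.1975]
tcp_rot: [-0.319, 2.773, 0.07]
contact_force: [-0.4, -0.5, -0.3]
grip_width: 0.122
t 18.075 pos [ 0.4638 -0.0591  0.1975] F [-0.39 -0.54 -0.34] g 0.122  d_mm [ 0.8 -4.1 53.2] d_deg [ 0.53  0.17 -0.13]
[-0.52  0.06  1.95  0.31  0.9  -2.48]
```

```bash
python3 -m pendant '[[[0,0.8,-3.5,15,0.5,0.2,-0.1],[0,0,0,18,0,0,0],[0,0,0,15,0,0,0],[0,0,0,0,0,0,0]]]'
python3 - <<'E'
from d import *
n=np.array([-.3338,-.0780,.9394]);M=np.array([.5202,-.0496,.0392])
delta(M+.115*n,target(103.15,n))
o=bot.get_obs();R=Ro.from_rotvec(o['tcp_rot']);tip=o['position']+R.apply([0,0,.075])
print("tip",tip.round(4),proj("top",tip),proj("side",tip))
b=cap("side","side9");a=cap("top","top9")
crop(b,230,130,100,100,6,"s9");crop(a,200,115,100,100,6,"t9")
E
```

```text
time: 18.58
position: [0.4811, -0.056, 0.1508]
tcp_rot: [-0.326, 2.784, 0.059]
contact_force: [-0.7, -0.2, 0.0]
grip_width: 0.122
t 18.575 pos [ 0.4811 -0.056   0.1508] F [-0.68 -0.24  0.03] g 0.122  d_mm [ 1.1 -2.7  3.4] d_deg [ 0.18 -0.52  0.16]
tip [ 0.5055 -0.05    0.0801] [[266.9677598  192.84127371]] [[273.86752908 202.2384197 ]]
```

View pics/s9.png

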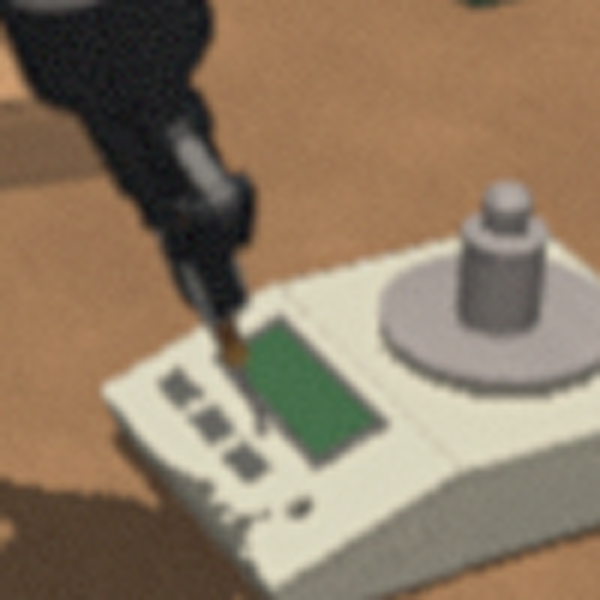

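View pics/t9.png

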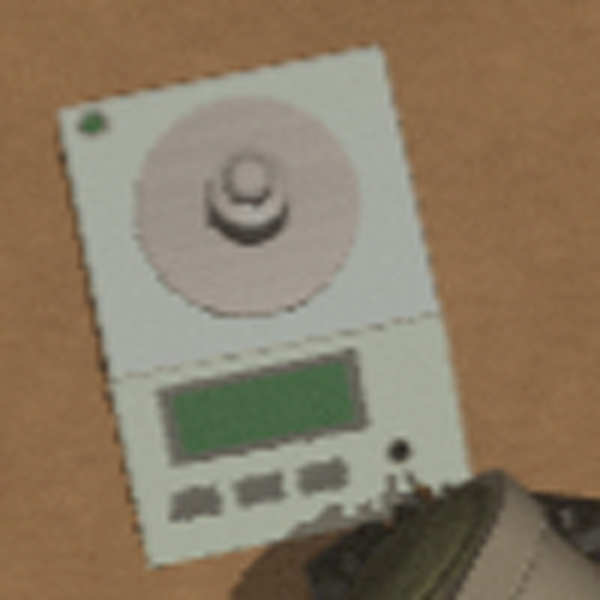

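Run:
```python
from h import *
b=cv2.imread("pics/side9.png");a=cv2.imread("pics/top9.png")
crop(b,255,175,45,50,12,"s9b");crop(a,245,175,50,40,12,"t9b")
```

```text
(no output)
```

View pics/s9b.png

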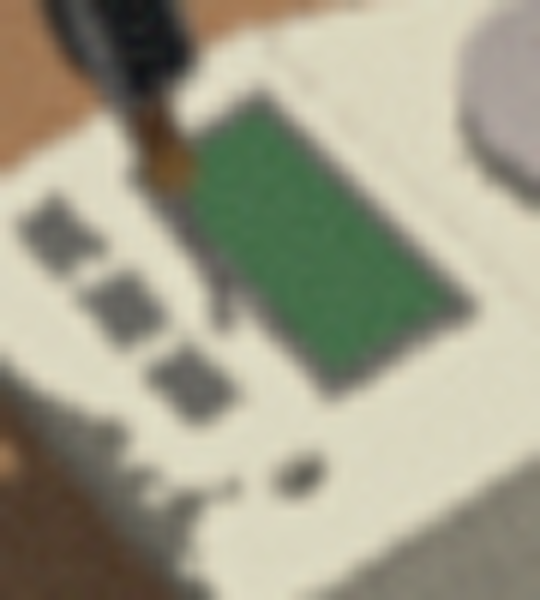

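View pics/t9b.png

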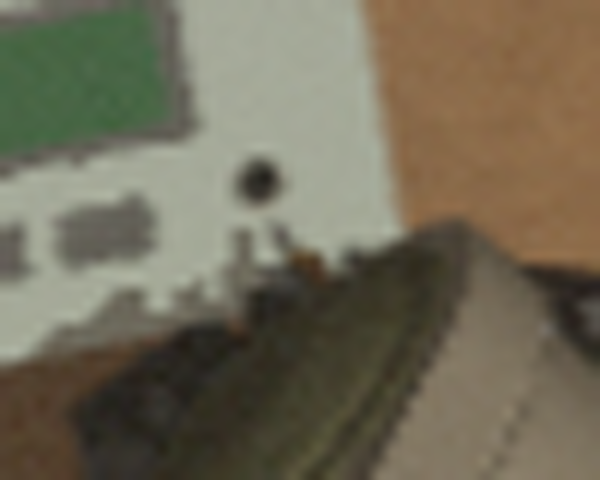

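The stylus tip is at side (273.5,201.8) and top (268.2,194.1). The hole is at side (280,214.5) and top (266.1,190). Relative to the model, the tip sits about 2.5 mm too far towards the robot. I'll correct that and close in to about 15 mm above the mouth.

```bash
python3 -m pendant '[[[0,-1.8,-1,14,0.2,-0.5,0.1],[0,0,0,14,0,0,0],[0,0,0,0,0,0,0]]]'
python3 - <<'E'
from d import *
n=np.array([-.3338,-.0780,.9394]);M=np.array([.5202,-.0496,.0392])
delta(M+.088*n,target(103.15,n))
o=bot.get_obs();R=Ro.from_rotvec(o['tcp_rot'])
for z in(.030,.072,.075):
    t=o['position']+R.apply([0,0,z]);print(z,t.round(4),proj("top",t).round(1),proj("side",t).round(1))
b=cap("side","side10");a=cap("top","top10")
crop(b,255,175,45,50,12,"s10");crop(a,245,175,50,40,12,"t10")
E
```

```text
time: 19.05
position: [0.4936, -0.0547, 0.1271]
tcp_rot: [-0.322, 2.771, 0.052]
contact_force: [0.4, 0.0, -0.0]
grip_width: 0.125
t 19.05 pos [ 0.4936 -0.0547  0.1271] F [ 0.41  0.02 -0.02] g 0.125  d_mm [ 4.7 -1.1  3.8] d_deg [-0.18  0.17  0.15]
0.03 [ 0.5037 -0.0524  0.0989] [[268.3 192.7]] [[273.7 196.6]]
0.072 [ 0.5179 -0.0493  0.0595] [[266.3 189.4]] [[278.3 208.1]]
0.075 [ 0.5189 -0.049   0.0567] [[266.2 189.2]] [[278.6 208.9]]
```

View pics/s10.png

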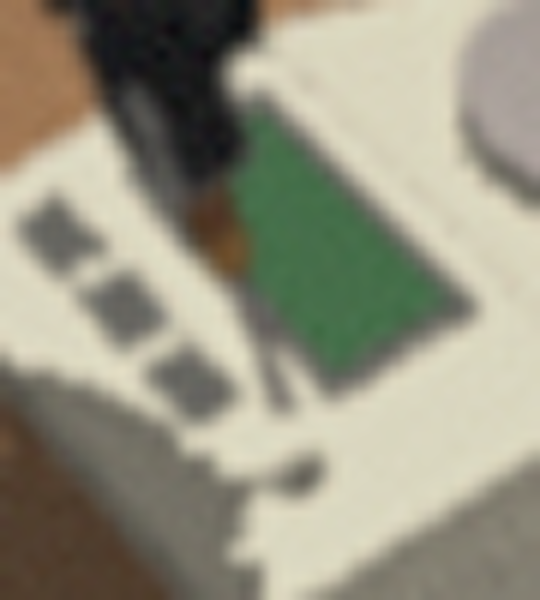

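View pics/t10.png

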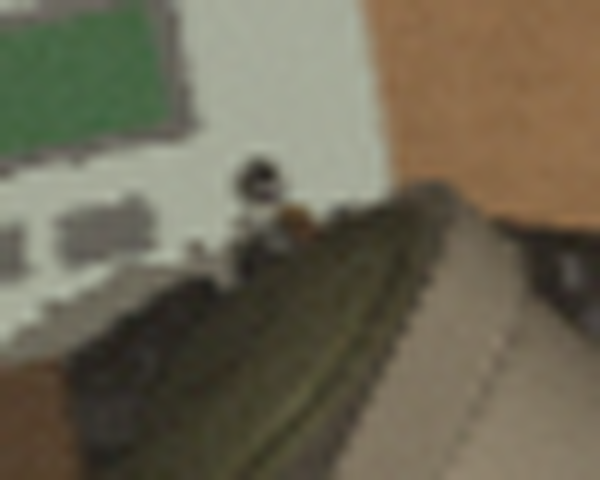

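Run:
```python
from hole import *
f=lambda c,o:px(c,o,12)
H,e=tri(f((261,180),(245,175)),f((301,473),(255,175)));print("hole",H.round(4),np.round(e,4))
n=np.array([-.3338,-.0780,.9394]);z=-n
y=np.array([np.cos(np.radians(103.15)),np.sin(np.radians(103.15)),0]);x=np.cross(y,z)
for nm,tt,ss in(("tip",(268,193),(284,405)),("hend",(295,222),(232,265))):
    T,e=tri(f(tt,(245,175)),f(ss,(255,175)));d=(T-H)*1e3
    print(nm,T.round(4),np.round(e,4),"tool comps from hole x,y,z",(d@x).round(1),(d@y).round(1),(d@z).round(1))
```

```text
hole [ 0.5207 -0.0505  0.0416] [0.0009 0.0009]
tip [ 0.5156 -0.0511  0.0605] [0.0014 0.0014] tool comps from hole x,y,z -1.7 0.5 -19.6
hend [ 0.5031 -0.0549  0.1005] [0.0005 0.0005] tool comps from hole x,y,z -3.1 -0.3 -61.6
```

```bash
python3 -m pendant '[[[0,2.2,-0.5,4,0,0.2,0],[0,0,0,5,0,0,0],[0,0,0,0,0,0,0]]]'
python3 - <<'E'
from d import *
n=np.array([-.3338,-.0780,.9394]);M=np.array([.5202,-.0496,.0392])
delta(M+.084*n,target(103.15,n))
b=cap("side","side11");a=cap("top","top11")
crop(b,255,175,45,50,12,"s11");crop(a,245,175,50,40,12,"t11")
E
```

```text
time: 19.52
position: [0.4951, -0.0555, 0.1189]
tcp_rot: [-0.322, 2.773, 0.049]
contact_force: [0.1, 0.1, 0.2]
grip_width: 0.122
t 19.525 pos [ 0.4951 -0.0555  0.1189] F [0.14 0.09 0.22] g 0.122  d_mm [ 3.1  0.1 -0.3] d_deg [-0.28  0.08  0.16]
```

View pics/s11.png

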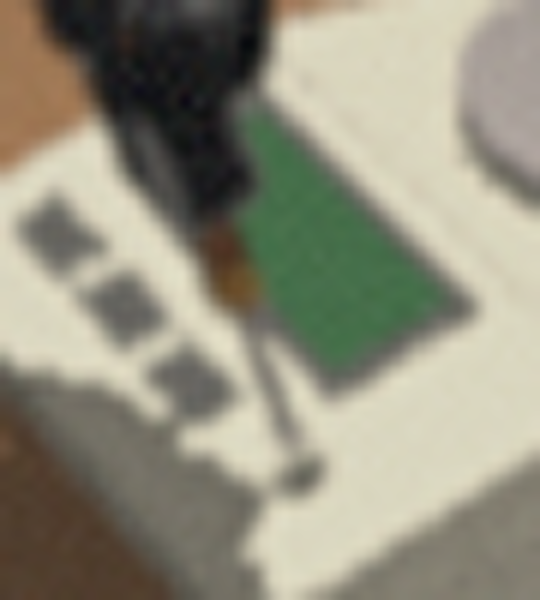

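View pics/t11.png

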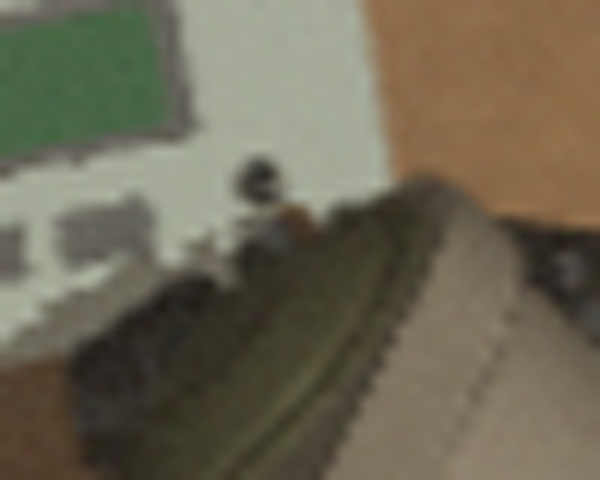

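In the side view the shaft line passes about 0.4 mm from the hole's centre, with the tip at (297,452) and the hole at (301,473). In the top view the tip lies over the hole's lower edge, where an 8 to 9 mm stand-off should put it. Entering slowly and watching the force.

```bash
python3 -m pendant '[[[0,0.5,0,4,0,0,0],[0,0,0,4,0,0,0],[0,0,0,0,0,0,0]]]'
python3 - <<'E'
from d import *
n=np.array([-.3338,-.0780,.9394]);M=np.array([.5202,-.0496,.0392])
delta(M+.075*n,target(103.15,n))
E
```

```text
time: 20.0
position: [0.4976, -0.0551, 0.111]
tcp_rot: [-0.322, 2.772, 0.049]
contact_force: [0.2, -0.1, 0.2]
grip_width: 0.123
t 20.0 pos [ 0.4976 -0.0551  0.111 ] F [ 0.21 -0.05  0.18] g 0.123  d_mm [2.8 0.2 0.4] d_deg [-0.3   0.11  0.17]
```

```bash
python3 -m pendant '[[[0,0.3,0,3,0,0,0],[0,0,0,2,0,0,0],[0,0,0,0,0,0,0]]]'
python3 - <<'E'
from d import *
n=np.array([-.3338,-.0780,.9394]);M=np.array([.5202,-.0496,.0392])
delta(M+.066*n,target(103.15,n))
b=cap("side","side12");a=cap("top","top12")
crop(b,255,175,45,50,12,"s12");crop(a,245,175,50,40,12,"t12")
E
```

```text
time: 20.38
position: [0.4992, -0.0548, 0.1059]
tcp_rot: [-0.322, 2.772, 0.049]
contact_force: [0.5, -0.3, -1.2]
grip_width: 0.123
t 20.375 pos [ 0.4992 -0.0548  0.1059] F [ 0.48 -0.26 -1.19] g 0.123  d_mm [2.5 0.3 4. ] d_deg [-0.3   0.11  0.17]
```

View pics/s12.png

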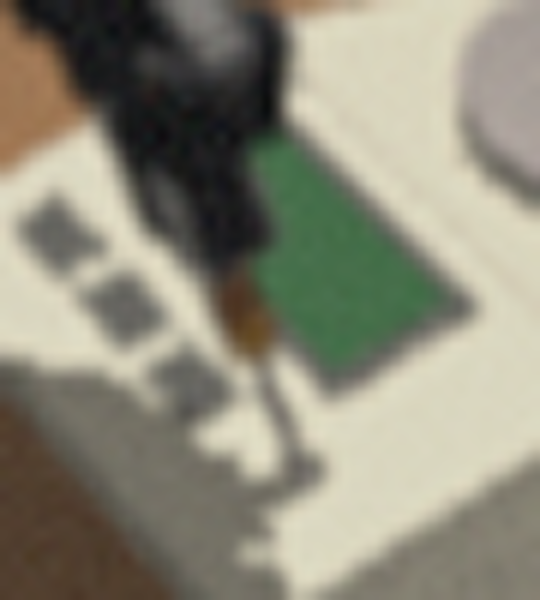

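View pics/t12.png

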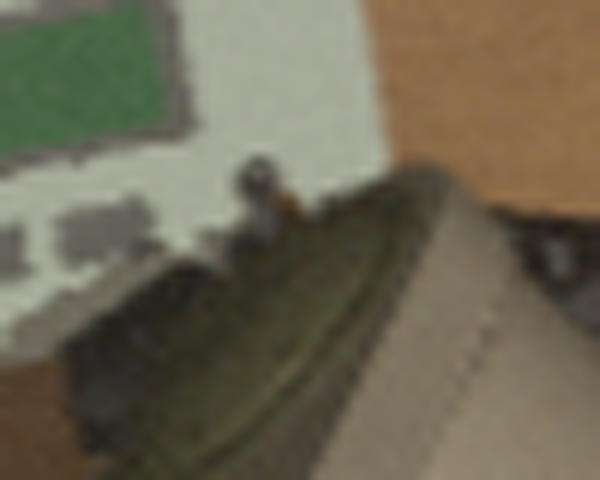

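The tip is inside the hole in both views, with no contact force yet. Continue down to the button.

```bash
python3 -m pendant '[[[0,0.3,0,2,0,0,0],[0,0,0,2,0,0,0],[0,0,0,0,0,0,0]]]'; python3 -m pendant '[[[0,0,0,2,0,0,0],[0,0,0,0,0,0,0]]]'
python3 - <<'E'
from d import *
n=np.array([-.3338,-.0780,.9394]);M=np.array([.5202,-.0496,.0392])
delta(M+.062*n,target(103.15,n))
E
```

```text
time: 20.85
position: [0.5004, -0.0546, 0.102]
tcp_rot: [-0.322, 2.772, 0.048]
contact_force: [-0.3, 1.0, -0.3]
grip_width: 0.123
time: 21.1
position: [0.5012, -0.0545, 0.1002]
tcp_rot: [-0.322, 2.772, 0.048]
contact_force: [-1.2, 0.2, 1.4]
grip_width: 0.121
t 21.1 pos [ 0.5012 -0.0545  0.1002] F [-1.16  0.22  1.4 ] g 0.121  d_mm [2.5 0.5 2. ] d_deg [-0.33  0.15  0.18]
```

```bash
for i in 1; do python3 -m pendant '[[[0,0,0,1.5,0,0,0],[0,0,0,0,0,0,0]]]'; done; python3 -m pendant '[[[0,0,0,1.5,0,0,0],[0,0,0,0,0,0,0]]]'; python3 -m pendant '[[[0,0,0,1.5,0,0,0]]]'
python3 - <<'E'
from d import *
n=np.array([-.3338,-.0780,.9394]);M=np.array([.5202,-.0496,.0392])
delta(M+.062*n,target(103.15,n)); print("axial F",bot.get_obs()['contact_force']@n)
E
```

```text
time: 21.35
position: [0.5018, -0.0544, 0.0989]
tcp_rot: [-0.323, 2.771, 0.048]
contact_force: [-1.5, -0.3, 2.8]
grip_width: 0.121
time: 21.6
position: [0.5023, -0.0543, 0.0976]
tcp_rot: [-0.323, 2.771, 0.048]
contact_force: [-2.1, 0.7, 3.0]
grip_width: 0.124
time: 21.72
position: [0.503, -0.0543, 0.0967]
tcp_rot: [-0.323, 2.771, 0.048]
contact_force: [-10.1, -0.2, 17.7]
grip_width: 0.123
t 21.725 pos [ 0.503  -0.0543  0.0967] F [-10.05  -0.17  17.75] g 0.123  d_mm [ 3.   0.6 -1.9] d_deg [-0.36  0.2   0.21]
axial F 20.038904265647073
```

The button has bottomed: 3.9 mm of travel since contact, and the axial force jumped from about 4 N to 20 N at the stop. Now I hold it with a small push each row.

```bash
python3 -m pendant '[[[0,0,0,1,0,0,0],[0,0,0,1,0,0,0],[0,0,0,1,0,0,0],[0,0,0,1,0,0,0]]]'
python3 - <<'E'
from d import *
n=np.array([-.3338,-.0780,.9394]);M=np.array([.5202,-.0496,.0392])
delta(M+.062*n,target(103.15,n)); print("axial F",bot.get_obs()['contact_force']@n)
E
```

```text
time: 22.22
position: [0.5042, -0.0541, 0.0966]
tcp_rot: [-0.328, 2.769, 0.046]
contact_force: [-14.4, -2.5, 20.5]
grip_width: 0.124
t 22.225 pos [ 0.5042 -0.0541  0.0966] F [-14.44  -2.46  20.54] g 0.124  d_mm [ 4.   0.7 -2.4] d_deg [-0.38  0.28  0.42]
axial F 24.311008558975878
```

```bash
python3 -m pendant '[[[0,0.6,0,0.7,0,0,0],[0,0.4,0,0.7,0,0,0],[0,0.3,0,0.7,0,0,0],[0,0.2,0,0.7,0,0,0]]]'
python3 - <<'E'
from d import *
n=np.array([-.3338,-.0780,.9394]);M=np.array([.5202,-.0496,.0392])
delta(M+.062*n,target(103.15,n)); print("axial F",bot.get_obs()['contact_force']@n)
E
```

```text
time: 22.72
position: [0.5035, -0.0542, 0.0967]
tcp_rot: [-0.332, 2.767, 0.045]
contact_force: [-9.9, 0.7, 16.1]
grip_width: 0.122
t 22.725 pos [ 0.5035 -0.0542  0.0967] F [-9.87  0.71 16.05] g 0.122  d_mm [ 3.4  0.7 -2. ] d_deg [-0.39  0.36  0.59]
axial F 18.32012823150461
```

Good: 18 N axial, steady and well above the 5 N spring. Holding longer.

```bash
python3 -m pendant '[[[0,0.2,0,0.8,0,0,0],[0,0.2,0,0.8,0,0,0],[0,0.2,0,0.8,0,0,0],[0,0.2,0,0.8,0,0,0],[0,0.2,0,0.8,0,0,0],[0,0.2,0,0.8,0,0,0],[0,0.2,0,0.8,0,0,0],[0,0.2,0,0.8,0,0,0],[0,0.2,0,0.8,0,0,0],[0,0.2,0,0.8,0,0,0]]]'; python3 -m pendant '[[[0,0.2,0,0.8,0,0,0],[0,0.2,0,0.8,0,0,0],[0,0.2,0,0.8,0,0,0],[0,0.2,0,0.8,0,0,0],[0,0.2,0,0.8,0,0,0],[0,0.2,0,0.8,0,0,0],[0,0.2,0,0.8,0,0,0],[0,0.2,0,0.8,0,0,0]]]'
python3 - <<'E'
from d import *
n=np.array([-.3338,-.0780,.9394]);M=np.array([.5202,-.0496,.0392])
delta(M+.062*n,target(103.15,n)); print("axial F",bot.get_obs()['contact_force']@n)
b=cap("side","side13");a=cap("top","top13")
crop(b,230,130,100,100,6,"s13");crop(a,200,115,100,100,6,"t13");crop(b,255,175,45,50,12,"s13b")
print("axial F",bot.get_obs()['contact_force']@n)
E
```

```text
time: 23.98
position: [0.5035, -0.0542, 0.0966]
tcp_rot: [-0.342, 2.762, 0.043]
contact_force: [-11.6, -0.5, 17.4]
grip_width: 0.122
time: 24.98
position: [0.5033, -0.0542, 0.0965]
tcp_rot: [-0.351, 2.759, 0.042]
contact_force: [-12.1, -0.0, 17.5]
grip_width: 0.121
t 24.975 pos [ 0.5033 -0.0542  0.0965] F [-1.215e+01 -1.000e-02  1.748e+01] g 0.121  d_mm [ 3.2  0.7 -2.2] d_deg [-0.43  0.63  1.42]
axial F 20.478422220050366
axial F 20.878587868239855
```

View pics/s13.png

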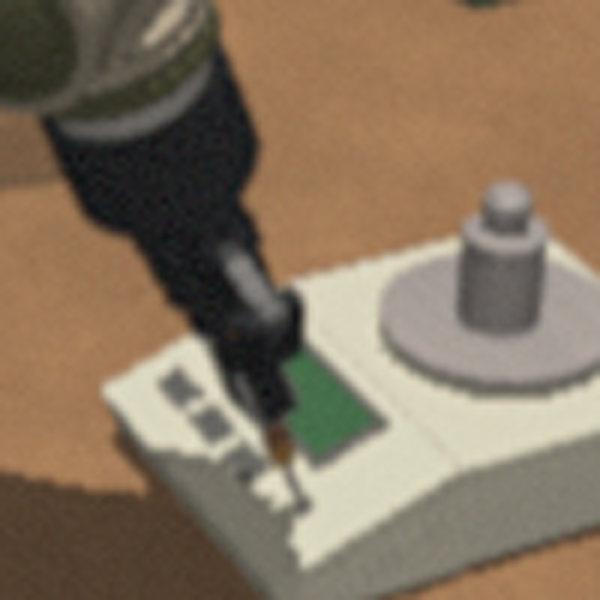

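View pics/t13.png

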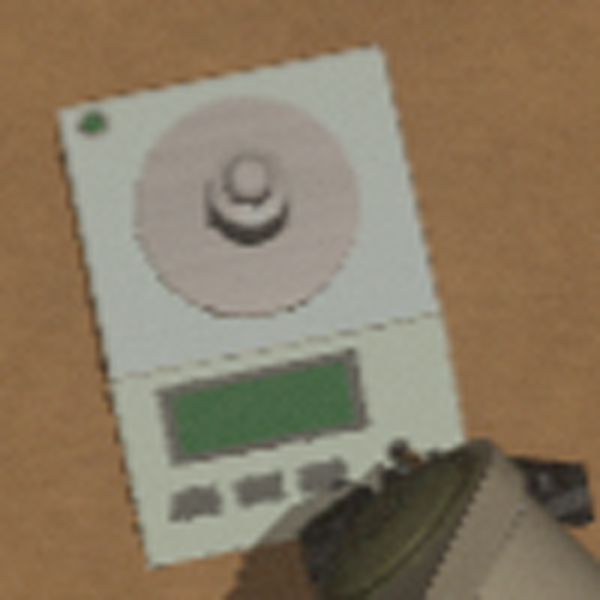

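View pics/s13b.png

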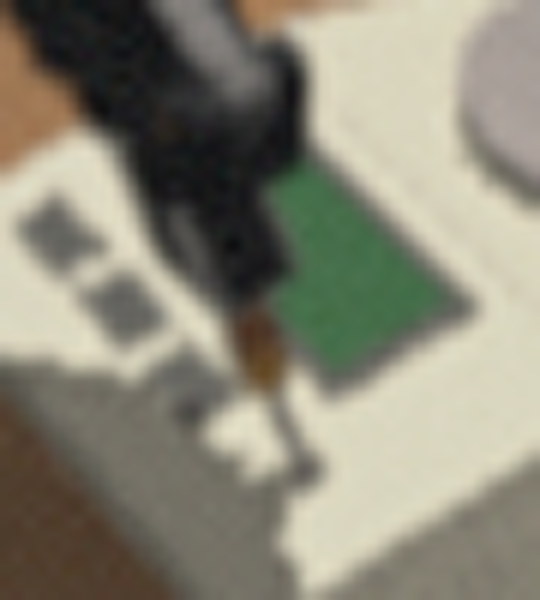

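Side view: the visible shaft is about 95 px of 138, so the tip is about 14 mm deep. That matches fully down at 13 mm; released would be 9 mm. The weight is upright and centred on the pan at top crop (248,207). Handing in.

```bash
python3 -c "
from rig import bot
print(bot.sign_off()); o=bot.get_obs(); print(o['time'],o['contact_force'],o['grip_width'])"
```

```text
the job is handed in; nothing more can be done
None
the job is handed in; nothing more can be done
```

I handed the job in at about 25 s (limit 67 s) with the weight on the pan and the stylus still holding the calibration button down. Sign-off gives no verdict, so these are my own last checks.

- **Weight:** I took the large steel weight from the block, lowered it onto the pan until it touched, and let go. The last pictures show it upright and within a pixel or two (about 3 mm) of the pan's middle. When setting it down I pressed it onto the pan with about 23 N for a moment.
- **Button:** I took the stylus from its stand, put its tip through the hole and pressed the button for over 3 s. It moved about 3.9 mm and then hit a hard stop. The axial push then held at 18–24 N, against the spring's 5 N. The side picture puts the tip about 14 mm deep, where fully down should be 13 mm.
- **Left alone:** The two smaller weights, the awl and the varnish bottle were never touched as far as I could tell. I took no final picture of them.

**Disagreements:**
- The two cameras differed by 2–4 mm, so I aligned the tip to the hole as each camera saw it.
- The model put the tip 2–3 mm off the hole's axis and about 2 mm too deep. I trusted the pictures and the measured force instead.
- The stylus also pressed slightly sideways in the hole, by about 6 N at the end and up to 7 N earlier.

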